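# Discard a used vial and ease the spring flap shut

## Task

Put the used amber vial (red cap) into the yellow waste bin through its open top. Then take the red flap by its steel bar and ease it down until it is fully shut: do not let it drop or slam. Leave the two clear vials standing where they are.

Things in the scene. Friction and masses are not known exactly. Their poses are not given: they have to be found in the camera images.
- bin: yellow square waste-vial bin, fixed to the bench, 130 x 130 mm and 130 mm high, walls and floor 6 mm, open at the top. Origin at the centre of its underside, z up, its axes along its sides; its +y side carries the flap's hinge, and the flap's free edge and bar come to its -y side when shut
- bin_mouth (a point): centre of the bin's open top, at rim height (130 mm above the bench); the clear opening is 118 x 118 mm
- flap_hinge (a point): middle of the flap's hinge line, which runs along the bin's x axis, 68 mm to the bin's +y side of its centre and 134 mm above the bench
- flap (a joint): angle of the red flap (plate 126 mm wide, 135 mm long from the hinge, 6 mm thick, about 350 g with its bar): 0 = level and fully shut on the rim, 1.57 = upright, 2.35 = leaning back on its stop beyond the hinge (+y of the bin), where it rests open by its own weight. A spring in the hinge always pulls it towards shut (0.05 to 0.14 N m); from below about 1.95 rad spring and weight together close it and it slams if let go (about 2 N at the bar hold it)
- flap_bar (a point): middle of the steel pull bar of the flap: round, 10 mm diameter, 90 mm long, parallel to the hinge and 175 mm from it, standing 40 mm clear of the plate's free edge on two 8 mm stalks at its ends (82 mm free between them, so fingers pass either side of the bar). It moves on a circle of 175 mm about the hinge; the round bar can turn between the fingers, which may stay pointing down all the way
- vial_mid (a point): centre of the used vial: amber glass with a red cap, 28 mm diameter, 61 mm high, about 35 g, standing on the bench; z along its axis
- clear1_mid (a point): centre of a clear vial with a white cap, same size, standing on the bench: leave alone
- clear2_mid (a point): centre of a clear vial with a blue cap, same size, standing on the bench: leave alone
Things that resemble listed ones, but are neither listed nor needed, are in the scene too. There is more than one size of the part that bears vial_mid; the job needs the smaller. Leave any purple look-alike of the part that bears clear2_mid alone.

How it is judged:
By the outcome, as a careful person would: the job done as asked, in the order asked, and still so for the second after the job is handed in, with the robot touching nothing.
It also fails if it takes over 58 s, if anything falls off the work surface, if the arm or the gripper's body presses on something with over 40 N, if the wrist force passes 120 N, or if a joint passes its speed limit or range.

## Robot

A 6-joint arm with a two-finger parallel gripper is mounted at the origin on the work surface. World frame = base frame: x ahead of the robot, y to its left, z up, the work surface at z = 0. Lengths are in m, angles in degrees, forces in N, time in s.
With the tool pointing down it reaches from about 0.35 to 0.875 m from the base axis. Payload 4.2 kg.
Tool frame: the origin (TCP) lies at the very end of the fingers, on their centre line; the grasp point (between the pads) lies 19 mm behind it (r.grip_point_offset is the distance from the TCP to the grasp point, in m); z points along the fingers, y is the line along which they close (so a half turn about z gives the same grasp; the last joint's range is limited). The gripper opens to 87 mm and grips with 3 to 60 N. Pads are 19 mm wide; open, the fingers measure 117 mm over their backs; the gripper's body (75 mm by 190 mm) begins 51 mm behind the grasp point.
Start: joints at [-57.433, 22.042, 0.453, 0, -68.411, -14.817], TCP at [0.191, -0.595, 0.223] pointing down, gripper open.
Joint ranges: [-179.83, 179.83], [-69.29, 118.12], [-61.27, 80.66], [-181.25, 117.63], [-171.15, -9.14], [-177.46, 177.46]. Speed limits (degrees/s): [159.86, 159.86, 180, 180, 180, 180].

## Interface

Orientations are given as a 3x3 rotation matrix whose columns are the frame's x, y, z axes.
In Python, from station import r gives the robot as it stands.
- The arm moves only by the tool move_arm, never from a script. Its argument "series" is a list of rows, each a list of 3 entries, a list of its own where there are three numbers: the turn, a rotation vector about the tool's x, y, z as a fraction of full scale, then the shift along the tool's x, y, z as a fraction of full scale, then the opening, from 0 (shut) to 1 (fully open). A call has 1 to 12 rows; each row shifts and turns the commanded pose from where the row before left it, along the tool's axes as they then stand; what a row does not reach is not made up. Full scale, the value 1, is 0.5 m for a shift and 0.1 rad for a turn. A row lasts 1/10 s, in which the tool goes at most 50 mm and 8.59 degrees, less where a joint would pass 70% of its speed; a pose out of reach is approached as far as the arm can. A call with a number of a shift or a turn outside -1 to 1 is refused whole. A call with a gripper value outside its range is refused whole. The fingers move at their own pace and stop on an object; the grip force is fixed at half the most. Time passes only in rows, so rows that do not move let the fingers close. It gives the time, the measured TCP pose, the force, the opening and the grip force at its end, in the units of the state.
- r.sense(): the state, without advancing time (a new reading comes with each control period).
- r.capture(name): name is "scene" or "side" or "wrist"; returns a dict with "img" (480x640x3 uint8, red, green, blue), "fx", "fy", "cx", "cy" (pixels), "origin" and "orientation" of the camera in the world. Camera axes: x right, y up, looking along -z (the intrinsics and any distortion apply to the point x, -y, -z); pixel columns grow to the right and rows downward; lengths in m; the calibration is good to about 2 mm. A picture is of the moment at which its call begins. There is no depth.
- r.finish_job(): hands the job in; it is judged then, once.
Trained networks look in the newest picture that a camera, given by its name, has taken for a name from the list of things; names that differ only in an ending like _2 or _b are one class to them, and where a whole thing is asked for, a point or a joint stands for the part that bears it (a point fixed in the world has none). Each returns a list of dicts, best first, with "score" (0 to 1); they miss things now and then, are a little off and sometimes report something else, mostly with a low value. They report only what shows in the picture. A call takes as long as a camera call. They do not tell look-alikes from the thing itself.
- r.cut_out(target, camera): "pixels" (480x640 bool, what is visible of it) and "centre" ([column, row] in pixels, amid what is visible of it).
- r.pinpoint(target, camera): "centre" ([column, row] in pixels: a listed point, or the origin of a listed thing).
The state is a dict: "time_s": time; "joints": joint angles; "joint_velocities": joint speeds; "effort": joint torques, N m; "tcp_pos": TCP position; "ee_rot": TCP orientation; "wrist_force": force on the tool from outside, world axes, zero at the start; "moment": the same for the moment, N m; "gripper_width": opening from 0.0 (shut) to 1.0 (fully open); "gripper_force": force on a finger pad.
Only numpy, scipy, OpenCV 4.12 (cv2) and the standard library are available. Lean on these libraries where they do the work, as an engineer would, in place of code of your own. Each camera call takes 0.05 s, during which the arm holds its last target. There are 200 camera calls.

## Working session

There is one attempt and no reset: what is moved stays moved. The work goes in short steps, Python scripts to look and compute and a tool call to move; the robot and the scene stay as the last step left them, time stands still between calls to the robot, and variables do not carry over. Pictures are saved under pics/ and viewed, at most 10 in all, crops included, and the job is handed in when it is done.

Besides the shell and the picture viewer there is one more tool, called after "Request:" as name([rows], argument=value, ...), one row to a line, values as JSON. move_arm: Moves the arm, as the interface text tells. Its arguments: {"type":"object","properties":{"series":{"type":"array"}},"required":["series"]}

```bash
mkdir -p pics; cat > h.py <<'E'
import numpy as np, cv2
from station import r
def cap(n):
    c=r.capture(n); c['o']=np.array(c['origin']); c['R']=np.array(c['orientation']); return c
def ray(c,p):
    d=np.array([(p[0]-c['cx'])/c['fx'],-(p[1]-c['cy'])/c['fy'],-1.]); return c['R']@d
def atz(c,p,z):
    d=ray(c,p); return c['o']+d*(z-c['o'][2])/d[2]
def tri(cs,ps):
    A=np.zeros((3,3));b=np.zeros(3)
    for c,p in zip(cs,ps):
        d=ray(c,p);d/=np.linalg.norm(d);P=np.eye(3)-np.outer(d,d);A+=P;b+=P@c['o']
    return np.linalg.solve(A,b)
def proj(c,X):
    q=c['R'].T@(np.array(X)-c['o']); return np.array([c['cx']-c['fx']*q[0]/q[2], c['cy']+c['fy']*q[1]/q[2]])
def save(c,n): cv2.imwrite('pics/'+n,c['img'][:,:,::-1])
E
python3 - <<'E'
from h import *
for n in ('scene','side'):
    c=cap(n); save(c,n+'1.png'); print(n,[k for k in c],c['o'].round(3))
    for t,z in (('vial_mid',.0305),('clear1_mid',.0305),('clear2_mid',.0305),('bin_mouth',.13),('flap_hinge',.134),('flap_bar',.25)):
        for d in r.pinpoint(t,n): print(t,round(d['score'],2),np.round(d['centre'],1),atz(c,d['centre'],z).round(4))
E
```

```text
scene ['img', 'fx', 'fy', 'cx', 'cy', 'origin', 'orientation', 'o', 'R'] [ 0.902 -0.481  0.769]
vial_mid 0.73 [258.9 288. ] [ 0.4781 -0.1927  0.0305]
vial_mid 0.71 [306.5 299.2] [ 0.5436 -0.1532  0.0305]
clear1_mid 0.83 [183.5 327.6] [ 0.4562 -0.3184  0.0305]
clear1_mid 0.29 [401.5 171.4] [0.4591 0.163  0.0305]
clear2_mid 0.97 [186.7 408.5] [ 0.561  -0.3876  0.0305]
clear2_mid 0.78 [227.8 384. ] [ 0.5709 -0.3262  0.0305]
bin_mouth 0.6 [365.1 186.6] [0.5023 0.0098 0.13  ]
flap_hinge 0.88 [398.4 170.4] [0.5163 0.0709 0.134 ]
flap_bar 0.89 [480.   82.2] [0.5452 0.2016 0.25  ]
side ['img', 'fx', 'fy', 'cx', 'cy', 'origin', 'orientation', 'o', 'R'] [0.337 0.808 0.712]
vial_mid 0.74 [342.2 253.2] [ 0.4824 -0.2083  0.0305]
vial_mid 0.61 [240.7 269.6] [ 0.6585 -0.106   0.0305]
vial_mid 0.56 [307.5 255.8] [ 0.5468 -0.1825  0.0305]
clear1_mid 0.9 [363.5 224.4] [ 0.4578 -0.3283  0.0305]
clear2_mid 0.88 [311.8 219.5] [ 0.5684 -0.3205  0.0305]
clear2_mid 0.52 [323.  204.5] [ 0.5583 -0.3909  0.0305]
bin_mouth 0.64 [310.8 271.8] [0.5008 0.0058 0.13  ]
flap_hinge 0.7 [291.2 292.7] [0.5168 0.0722 0.134 ]
flap_bar 0.88 [240.4 268.7] [0.5558 0.1866 0.25  ]
```

View pics/scene1.png

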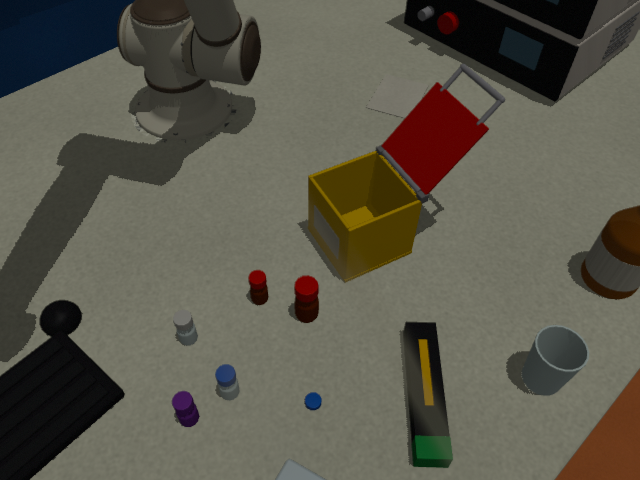

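```bash
python3 - <<'E'
import cv2,numpy as np
a=cv2.imread('pics/scene1.png')[230:350,210:370];b=cv2.imread('pics/side1.png')[200:320,220:380]
cv2.imwrite('pics/crop1.png',np.vstack([cv2.resize(x,None,fx=2.5,fy=2.5,interpolation=2) for x in (a,b)]))
E
```

```text
(no output)
```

View pics/crop1.png

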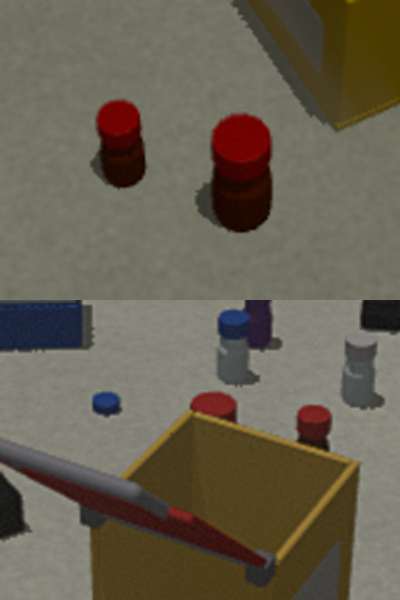

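The crop and scene show two amber vials with red caps: a small one at scene (259,288) and a clearly larger one at (306,299). The small one matches clear-vial size and so fits the job. The purple look-alike is at (186,408).

```bash
python3 - <<'E'
from h import *
s=cap('scene');d=cap('side')
print('captops',atz(s,(257.6,276.8),.061).round(4),atz(d,(345.6,244.4),.061).round(4))
for m in r.cut_out('vial_mid','scene'):
    ys,xs=np.nonzero(m['pixels']); print(round(m['score'],2),xs.min(),xs.max(),ys.min(),ys.max(),np.round(m['centre'],1))
v=np.array([.478,-.193,0])
print('proj bottom/top',proj(s,v),proj(s,v+[0,0,.061]))
P={}
for t in ('bin_mouth','flap_hinge','flap_bar'):
    a=r.pinpoint(t,'scene')[0]['centre'];b=r.pinpoint(t,'side')[0]['centre'];P[t]=tri([s,d],[a,b]);print(t,P[t].round(4),proj(s,P[t])-a)
m,h,b=P['bin_mouth'],P['flap_hinge'],P['flap_bar']
for u,w in((m,h),(m,b),(h,b)): print(np.linalg.norm((w-u)[:2]).round(4),np.degrees(np.arctan2(-(w-u)[0],(w-u)[1])).round(2))
# model overlay
yaw=np.arctan2(-(b-m)[0],(b-m)[1]);R=np.array([[np.cos(yaw),-np.sin(yaw)],[np.sin(yaw),np.cos(yaw)]])
out=[]
for c in (s,d):
    im=c['img'][:,:,::-1].copy()
    for z,col in((.13,(255,0,0)),(0,(0,255,0))):
        q=[proj(c,[*(R@np.array([x,y])+m[:2]),z]) for x,y in((-.065,-.065),(.065,-.065),(.065,.065),(-.065,.065))]
        cv2.polylines(im,[np.round(q).astype(int)],True,col,1)
    a=np.linspace(0,6.3,20)
    for z in(0,.061): cv2.polylines(im,[np.array([np.round(proj(c,[v[0]+.014*np.cos(t),v[1]+.014*np.sin(t),z])) for t in a]).astype(int)],True,(0,255,0),1)
    out.append(cv2.resize(im[130:330,210:450],None,fx=1.5,fy=1.5))
    out[-1]=cv2.resize(out[-1],(400,333))
cv2.imwrite('pics/ov.png',np.hstack(out))
S=r.sense();print(S)
E
```

```text
captops [ 0.4786 -0.193   0.061 ] [ 0.4749 -0.1946  0.061 ]
0.66 248 267 270 304 [259.3 287.3]
0.55 295 319 275 321 [305.8 294.8]
proj bottom/top [260.075156   298.96426912] [257.30790294 276.57240214]
bin_mouth [0.4999 0.0085 0.1293] [-2.03364236 -1.08433106]
flap_hinge [0.5197 0.0696 0.1319] [0.15185912 0.07096536]
flap_bar [0.5515 0.1944 0.257 ] [-0.57024528 -0.19432471]
0.0643 -17.9
0.193 -15.49
0.1288 -14.29
{'time_s': 1.15, 'joints': array([-5.74314777e+01,  2.20424828e+01,  4.52664242e-01,  1.95011512e-03,
       -6.84112255e+01, -1.48157963e+01]), 'joint_velocities': array([ 2.04198568e-02, -2.04565518e-05,  7.91625640e-02,  6.66806714e-02,
       -7.24322676e-02,  3.59134636e-02]), 'effort': array([ 7.96860932e-04, -3.90480030e+01,  1.87621951e+01,  4.22449440e+00,
        1.54183956e-02, -2.73938031e-05]), 'tcp_pos': array([ 0.19057019, -0.59522146,  0.22254692]), 'ee_rot': array([[-9.52377475e-01, -3.04921538e-01, -3.64805299e-05],
       [-3.04921539e-01,  9.52377475e-01, -1.68000148e-06],
       [ 3.52555036e-05,  9.52370375e-06, -9.99999999e-01]]), 'wrist_force': array([1.12136161, 0.47549859, 0.33465586]), 'moment': array([-0.04127158,  0.02246414, -0.01948503]), 'gripper_force': 0.0, 'gripper_width': 1.001146226891584}
```

View pics/ov.png

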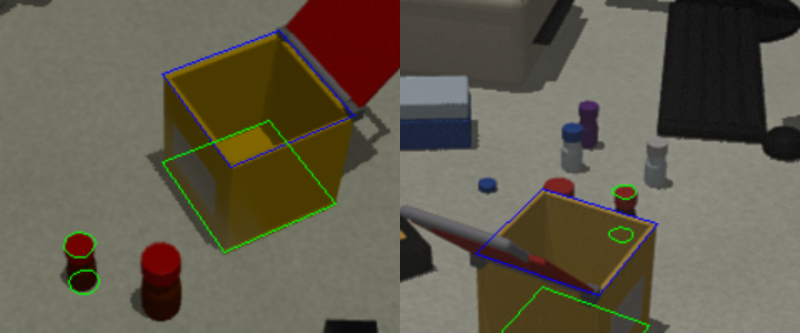

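Overlay: the bin model (yaw about -15.5°, centre 0.500, 0.0085) and the small vial outline both match, and the flap bar triangulates to (0.5515, 0.194, 0.257), as geometry predicts. I'm moving above the vial.

Request:
move_arm([
  [[0,0,0],[-0.066,0.049,0],0.7],
  [[0,0,0],[-0.066,0.049,0],0.7],
  [[0,0,0],[-0.066,0.049,0],0.7],
  [[0,0,0],[-0.066,0.049,0],0.7],
  [[0,0,0],[-0.066,0.049,0],0.7],
  [[0,0,0],[-0.066,0.049,0],0.7],
  [[0,0,0],[-0.066,0.049,0],0.7],
  [[0,0,0],[-0.066,0.049,0],0.7],
  [[0,0,0],[-0.066,0.049,0],0.7],
  [[0,0,0],[-0.066,0.049,0],0.7],
  [[0,0,0],[-0.066,0.049,0],0.7],
  [[0,0,0],[-0.066,0.049,0],0.7],
])

```text
time_s: 2.35
tcp_pos: [0.4789, -0.1929, 0.2229]
ee_rot: [[-0.952, -0.305, 0.001], [-0.305, 0.952, -0.0], [-0.001, -0.0, -1.0]]
wrist_force: [0.5, 0.1, 0.4]
gripper_width: 0.701
gripper_force: 0.0
```

Request:
move_arm([
  [[0,0,0],[0.004,0,0.04],0.7],
  [[0,0,0],[0,0,0.06],0.7],
  [[0,0,0],[0,0,0.06],0.7],
  [[0,0,0],[0,0,0.06],0.7],
  [[0,0,0],[0,0,0.05],0.7],
  [[0,0,0],[0,0,0.05],0.7],
  [[0,0,0],[0,0,0.04],0.7],
  [[0,0,0],[0,0,0.02],0.7],
  [[0,0,0],[0,0,0.018],0.7],
  [[0,0,0],[0,0,0],0.7],
  [[0,0,0],[0,0,0],0],
  [[0,0,0],[0,0,0],0],
])

```text
time_s: 3.55
tcp_pos: [0.477, -0.1952, 0.0245]
ee_rot: [[-0.952, -0.305, 0.002], [-0.305, 0.952, -0.0], [-0.002, -0.001, -1.0]]
wrist_force: [0.0, 0.3, 0.9]
gripper_width: 0.59
gripper_force: 0.0
```

Request:
move_arm([
  [[0,0,0],[0,0,0],0],
  [[0,0,0],[0,0,0],0],
  [[0,0,0],[0,0,0],0],
  [[0,0,0],[0,0,0],0],
])

```text
time_s: 3.95
tcp_pos: [0.4762, -0.1951, 0.0238]
ee_rot: [[-0.952, -0.305, 0.0], [-0.305, 0.952, -0.0], [-0.0, -0.0, -1.0]]
wrist_force: [-0.5, 1.3, 1.9]
gripper_width: 0.302
gripper_force: 30.1
```

Request:
move_arm([
  [[0,0,0],[0,0,-0.03],0],
  [[0,0,0],[0,0,-0.05],0],
  [[0,0,-0.99],[0,0,-0.06],0],
  [[0,0,-0.99],[0,0,-0.06],0],
  [[0,0,-0.99],[0,0,-0.06],0],
  [[0,0,-0.99],[0,0,-0.06],0],
  [[0,0,-0.99],[0,0,-0.06],0],
  [[0,0,-0.99],[0,0,0],0],
  [[0,0,-0.99],[0,0,0],0],
  [[0,0,-0.99],[0,0,0],0],
  [[0,0,-0.99],[0,0,0],0],
  [[0,0,-0.99],[0,0,0],0],
])

```text
time_s: 5.15
tcp_pos: [0.4759, -0.195, 0.2134]
ee_rot: [[-0.264, -0.965, -0.0], [-0.965, 0.264, 0.0], [-0.0, 0.0, -1.0]]
wrist_force: [-0.3, 0.2, 0.4]
gripper_width: 0.302
gripper_force: 30.1
```

Request:
move_arm([
  [[0,0,0],[-0.03,0.005,0],0],
  [[0,0,0],[-0.05,0.008,0],0],
  [[0,0,0],[-0.06,0.009,0],0],
  [[0,0,0],[-0.06,0.009,0],0],
  [[0,0,0],[-0.06,0.009,0],0],
  [[0,0,0],[-0.06,0.009,0],0],
  [[0,0,0],[-0.05,0.008,0],0],
  [[0,0,0],[-0.02,0.004,0],0],
  [[0,0,0],[0,0,0],0],
  [[0,0,0],[0,0,0],0],
])

```text
time_s: 6.15
tcp_pos: [0.4987, 0.0005, 0.2134]
ee_rot: [[-0.268, -0.963, -0.001], [-0.963, 0.268, -0.0], [0.0, 0.0, -1.0]]
wrist_force: [0.7, -0.4, -1.6]
gripper_width: 0.3
gripper_force: 30.1
```

```bash
python3 - <<'E'
from h import *
print(r.sense()['tcp_pos'])
out=[]
for n in('scene','side'):
    c=cap(n);out.append(cv2.resize(c['img'][60:340,200:500,::-1],(390,364)))
cv2.imwrite('pics/over.png',np.hstack(out))
E
```

```text
[0.4986972  0.00051442 0.21340814]
```

View pics/over.png

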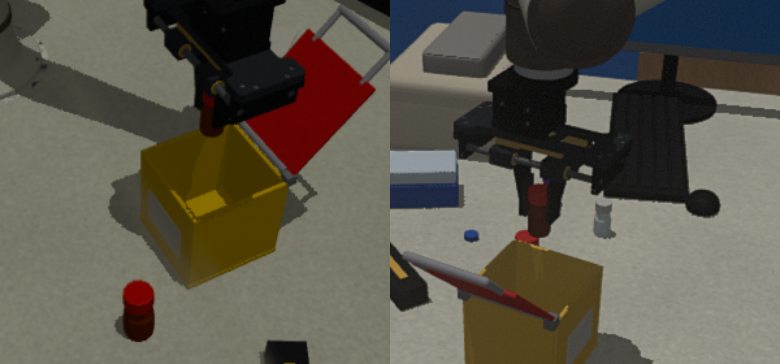

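The small vial hangs over the open mouth (about (212,110) in the left view), and the large vial stays behind. I'll lower it and release.

Request:
move_arm([
  [[0,0,0],[0,0,0.03],0],
  [[0,0,0],[0,0,0.04],0],
  [[0,0,0],[0,0,0.05],0],
  [[0,0,0],[0,0,0.05],0],
  [[0,0,0],[0,0,0.05],0],
  [[0,0,0],[0,0,0.03],0],
  [[0,0,0],[0,0,0.017],0],
  [[0,0,0],[0,0,0],0],
  [[0,0,0],[0,0,0],0.55],
  [[0,0,0],[0,0,0],0.55],
  [[0,0,0],[0,0,0],0.55],
  [[0,0,0],[0,0,0],0.55],
])

```text
time_s: 7.45
tcp_pos: [0.4994, 0.0011, 0.0807]
ee_rot: [[-0.268, -0.964, 0.001], [-0.964, 0.268, 0.0], [-0.001, -0.001, -1.0]]
wrist_force: [-0.1, -0.9, -0.6]
gripper_width: 0.529
gripper_force: 0.0
```

Request:
move_arm([
  [[0,0,0],[0,0,-0.03],0.55],
  [[0,0,0],[0,0,-0.06],0.55],
  [[0,0,0],[0,0,-0.08],0.55],
  [[0,0,0],[0,0,-0.08],0.55],
  [[0,0,-0.98],[0,0,-0.08],0.55],
  [[0,0,-0.98],[0,0,-0.08],0.55],
  [[0,0,-0.98],[0,0,-0.07],0.55],
  [[0,0,-0.98],[0,0,0],0.55],
  [[0,0,-0.98],[0,0,0],0.55],
  [[0,0,-0.98],[0,0,0],0.55],
  [[0,0,-0.98],[0,0,0],0.55],
  [[0,0,-0.98],[0,0,0],0.55],
])

```text
time_s: 8.65
tcp_pos: [0.4987, 0.001, 0.3203]
ee_rot: [[0.494, -0.869, 0.0], [-0.869, -0.494, 0.0], [-0.0, -0.0, -1.0]]
wrist_force: [0.9, -0.2, -0.7]
gripper_width: 0.55
gripper_force: 0.0
```

Request:
move_arm([
  [[0,0,-0.98],[0,0,0],0.55],
  [[0,0,-0.98],[0,0,0],0.55],
  [[0,0,-0.98],[0,0,0],0.55],
  [[0,0,-0.98],[0,0,0],0.55],
  [[0,0,-0.98],[0,0,0],0.55],
  [[0,0,-0.98],[0,0,0],0.55],
  [[0,0,-0.98],[0,0,0],0.55],
  [[0,0,-0.98],[0,0,0],0.55],
  [[0,0,0],[0,0,0],0.55],
])

```text
time_s: 9.55
tcp_pos: [0.4988, 0.001, 0.3203]
ee_rot: [[0.963, -0.27, 0.0], [-0.27, -0.963, 0.0], [0.0, -0.0, -1.0]]
wrist_force: [-0.2, 0.7, 0.6]
gripper_width: 0.552
gripper_force: 0.0
```

```bash
python3 - <<'E'
from h import *
S=r.sense();print(S['tcp_pos'],S['joints'])
s=cap('scene');d=cap('side')
for t in ('flap_hinge','flap_bar'):
    a=r.pinpoint(t,'scene');b=r.pinpoint(t,'side')
    if a and b: print(t,tri([s,d],[a[0]['centre'],b[0]['centre']]).round(4))
print([atz(s,x['centre'],.0305).round(3) for x in r.pinpoint('vial_mid','scene')])
cv2.imwrite('pics/drop.png',np.hstack([cv2.resize(c['img'][60:340,200:500,::-1],(390,364)) for c in(s,d)]))
E
```

```text
[0.49879468 0.00098249 0.32025872] [ 1.87946252e+01  6.25433212e+00 -6.81776467e+00 -5.75612639e-03
 -7.69077248e+01  5.55163103e+01]
flap_hinge [0.5175 0.0716 0.1294]
flap_bar [0.5502 0.1956 0.2554]
[array([ 0.545, -0.151,  0.03 ])]
```

View pics/drop.png

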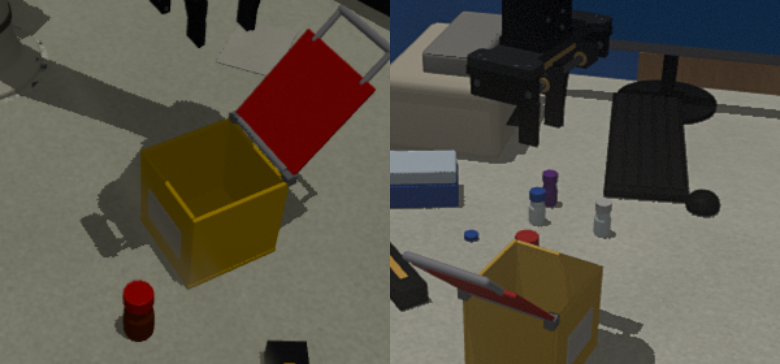

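The vial is no longer on the bench or in the fingers, so it dropped inside the bin; the flap is still open. Next is the bar.

Request:
move_arm([
  [[0,0,0],[0,-0.03,0],0.48],
  [[0,0,0],[-0.004,-0.05,0],0.48],
  [[0,0,0],[0,-0.06,0],0.48],
  [[0,0,0],[0,-0.07,0],0.48],
  [[0,0,0],[0,-0.07,0],0.48],
  [[0,0,0],[0,-0.06,0],0.48],
  [[0,0,0],[0,-0.04,0],0.48],
  [[0,0,0],[0,-0.02,0],0.48],
  [[0,0,0],[0,0,0],0.48],
  [[0,0,0],[0,0,0],0.48],
])

```text
time_s: 10.9
tcp_pos: [0.5509, 0.1934, 0.3201]
ee_rot: [[0.963, -0.271, -0.0], [-0.271, -0.963, -0.0], [-0.0, 0.0, -1.0]]
wrist_force: [0.6, -0.2, -0.9]
gripper_width: 0.481
gripper_force: 0.0
```

```bash
python3 - <<'E'
from h import *
S=r.sense();print(S['tcp_pos'],S['joints'].round(1))
s=cap('scene');w=cap('wrist');d=cap('side')
for n in('scene','wrist','side'): print(n,[(round(x['score'],2),np.round(x['centre'],1)) for x in r.pinpoint('flap_bar',n)])
p=S['tcp_pos']
for q in([.551,.1945,.257],): print(proj(s,q),proj(w,q),proj(d,q))
cv2.imwrite('pics/bar.png',np.hstack([cv2.resize(w['img'][:,:,::-1],(400,300)),cv2.resize(s['img'][0:240,320:640,::-1],(400,300))]))
E
```

```text
[0.55094248 0.19343905 0.32007729] [ 35.2  15.1   4.3   0.  -79.2  39.1]
scene [(0.8, array([481.2,  82.3]))]
wrist [(0.84, array([321.1, 258.5]))]
side [(0.81, array([242. , 266.3]))]
[481.41685806  81.93384444] [315.16070579 259.26011283] [241.93377711 268.1955166 ]
```

View pics/bar.png

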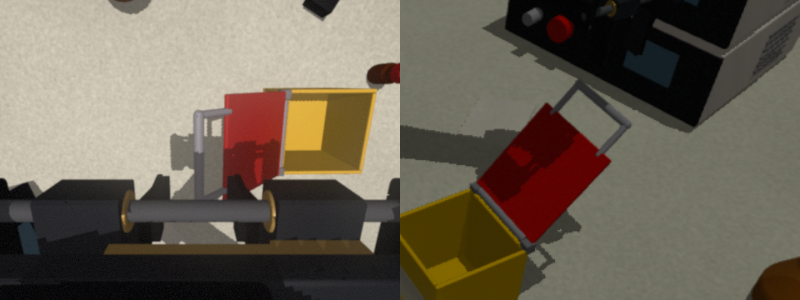

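The wrist view shows the bar (column about 200) midway between the open fingers. I'll descend and grip it.

Request:
move_arm([
  [[0,0,0],[0,0,0.03],0.48],
  [[0,0,0],[0,0,0.04],0.48],
  [[0,0,0],[0,0,0.04],0.48],
  [[0,0,0],[0,0,0.03],0.48],
  [[0,0,0],[0,0,0.022],0.48],
  [[0,0,0],[0,0,0],0.48],
  [[0,0,0],[0,0,0],0],
  [[0,0,0],[0,0,0],0],
  [[0,0,0],[0,0,0],0],
  [[0,0,0],[0,0,0],0],
  [[0,0,0],[0,0,0],0],
  [[0,0,0],[0,0,0],0],
])

```text
time_s: 12.4
tcp_pos: [0.5509, 0.1934, 0.239]
ee_rot: [[0.963, -0.27, -0.001], [-0.27, -0.963, -0.001], [-0.0, 0.001, -1.0]]
wrist_force: [0.0, -2.5, -0.1]
gripper_width: 0.103
gripper_force: 30.0
```

```bash
python3 - <<'E'
from h import *
S=r.sense();t=S['tcp_pos'];print(t,S['gripper_width'],S['gripper_force'],S['wrist_force'].round(2))
G=t+[0,0,.019]; print('grip pt',G)
y=np.array([.2695,.963])
H=np.array([*(np.array([.500,.0085])+.068*y),.134])
v=G-H; u=v[:2]@y; print('along y',u,'lateral',v[:2]@[.963,-.2695],'rad',np.hypot(u,v[2]),'ang',np.arctan2(v[2],-u))
E
```

```text
[0.55091922 0.1933797  0.23898644] 0.10274516820062905 30.014798641204834 [ 0.   -2.5  -0.14]
grip pt [0.55091922 0.1933797  0.25798644]
along y 0.12376192933983154 lateral -0.0007898660116738359 rad 0.1751846245545316 ang 2.3552882824305863
```

Grip point sits on a radius of 0.1752 m at 2.355 rad, matching the model. I'll work out the arc increments.

```bash
python3 - <<'E'
import numpy as np
a=np.r_[2.355,np.linspace(2.34,.30,46)[0:],np.linspace(.30,0,15)[1:]]
c=np.round(.175*np.cos(a)/.5,4);s=np.round(-.175*np.sin(a)/.5,4)
R=np.round(np.c_[np.diff(np.round(c,3)),np.diff(np.round(s,3))],3)
print(len(R))
for i in range(0,len(R),12): print(a[min(i+12,len(R))].round(3),[[x[0],x[1]] for x in R[i:i+12].tolist()])
E
```

```text
60
1.841 [[0.004, -0.004], [0.011, -0.01], [0.012, -0.01], [0.013, -0.01], [0.013, -0.009], [0.013, -0.009], [0.014, -0.008], [0.014, -0.007], [0.015, -0.007], [0.014, -0.005], [0.015, -0.006], [0.015, -0.004]]
1.297 [[0.016, -0.004], [0.015, -0.003], [0.016, -0.003], [0.016, -0.002], [0.016, -0.001], [0.015, 0.0], [0.016, 0.0], [0.016, 0.002], [0.016, 0.001], [0.016, 0.003], [0.015, 0.003], [0.015, 0.004]]
0.753 [[0.016, 0.005], [0.015, 0.005], [0.014, 0.006], [0.015, 0.007], [0.014, 0.007], [0.014, 0.008], [0.013, 0.008], [0.013, 0.009], [0.012, 0.01], [0.013, 0.01], [0.011, 0.011], [0.011, 0.012]]
0.257 [[0.011, 0.011], [0.01, 0.013], [0.009, 0.012], [0.009, 0.013], [0.009, 0.014], [0.007, 0.014], [0.007, 0.014], [0.007, 0.015], [0.005, 0.015], [0.005, 0.015], [0.002, 0.007], [0.002, 0.007]]
0.0 [[0.002, 0.007], [0.002, 0.008], [0.002, 0.007], [0.001, 0.007], [0.001, 0.008], [0.001, 0.007], [0.001, 0.008], [0.001, 0.007], [0.0, 0.008], [0.001, 0.007], [0.0, 0.007], [0.0, 0.008]]
```

Request:
move_arm([
  [[0,0,0],[0,0.004,-0.004],0],
  [[0,0,0],[0,0.011,-0.01],0],
  [[0,0,0],[0,0.012,-0.01],0],
  [[0,0,0],[0,0.013,-0.01],0],
  [[0,0,0],[0,0.013,-0.009],0],
  [[0,0,0],[0,0.013,-0.009],0],
  [[0,0,0],[0,0.014,-0.008],0],
  [[0,0,0],[0,0.014,-0.007],0],
  [[0,0,0],[0,0.015,-0.007],0],
  [[0,0,0],[0,0.014,-0.005],0],
  [[0,0,0],[0,0.015,-0.006],0],
  [[0,0,0],[0,0.015,-0.004],0],
])

```text
time_s: 13.6
tcp_pos: [0.5309, 0.1203, 0.2852]
ee_rot: [[0.963, -0.27, 0.003], [-0.27, -0.963, 0.001], [0.002, -0.002, -1.0]]
wrist_force: [0.1, 2.7, 5.1]
gripper_width: 0.098
gripper_force: 30.0
```

Request:
move_arm([
  [[0,0,0],[0,0.016,-0.004],0],
  [[0,0,0],[0,0.015,-0.003],0],
  [[0,0,0],[0,0.016,-0.003],0],
  [[0,0,0],[0,0.016,-0.002],0],
  [[0,0,0],[0,0.016,-0.001],0],
  [[0,0,0],[0,0.015,0],0],
  [[0,0,0],[0,0.016,0],0],
  [[0,0,0],[0,0.016,0.002],0],
  [[0,0,0],[0,0.016,0.001],0],
  [[0,0,0],[0,0.016,0.003],0],
  [[0,0,0],[0,0.015,0.003],0],
  [[0,0,0],[0,0.015,0.004],0],
])

```text
time_s: 14.8
tcp_pos: [0.5056, 0.0291, 0.2831]
ee_rot: [[0.963, -0.271, 0.001], [-0.271, -0.963, -0.0], [0.001, -0.0, -1.0]]
wrist_force: [6.6, -0.3, -0.9]
gripper_width: 0.098
gripper_force: 30.1
```

Request:
move_arm([
  [[0,0,0],[0,0.016,0.005],0],
  [[0,0,0],[0,0.015,0.005],0],
  [[0,0,0],[0,0.014,0.006],0],
  [[0,0,0],[0,0.015,0.007],0],
  [[0,0,0],[0,0.014,0.007],0],
  [[0,0,0],[0,0.014,0.008],0],
  [[0,0,0],[0,0.013,0.008],0],
  [[0,0,0],[0,0.013,0.009],0],
  [[0,0,0],[0,0.012,0.01],0],
  [[0,0,0],[0,0.013,0.01],0],
  [[0,0,0],[0,0.011,0.011],0],
  [[0,0,0],[0,0.011,0.012],0],
])

```text
time_s: 16.0
tcp_pos: [0.484, -0.0478, 0.2333]
ee_rot: [[0.963, -0.271, 0.001], [-0.271, -0.963, 0.001], [0.001, -0.001, -1.0]]
wrist_force: [7.7, -1.3, -2.2]
gripper_width: 0.091
gripper_force: 30.2
```

```bash
python3 - <<'E'
from h import *
S=r.sense();t=S['tcp_pos'];print(t,S['wrist_force'].round(2))
G=t+[0,0,.019]; y=np.array([.2695,.963]);H=np.array([*(np.array([.500,.0085])+.068*y),.134])
v=G-H; u=v[:2]@y; print('lateral',v[:2]@[.963,-.2695],'rad',np.hypot(u,v[2]),'ang',np.arctan2(v[2],-u))
E
```

```text
[ 0.48396828 -0.04783975  0.23326241] [ 7.68 -1.33 -2.24]
lateral -0.00025498202074927703 rad 0.17322643486689335 ang 0.7514570556889401
```

```bash
python3 - <<'E'
from h import *
s=cap('scene');d=cap('side')
for n,c in(('scene',s),('side',d)): print(n,[(round(x['score'],2),np.round(x['centre'],1)) for x in r.pinpoint('flap_bar',n)], proj(c,r.sense()['tcp_pos']+np.array([0,0,.019])))
cv2.imwrite('pics/mid.png',np.hstack([cv2.resize(c['img'][100:300,220:420,::-1],(400,400)) for c in(s,d)]))
E
```

```text
scene [] [332.4567822  136.96752169]
side [(0.73, array([329.7, 188.9]))] [330.4216621  190.53182149]
```

View pics/mid.png

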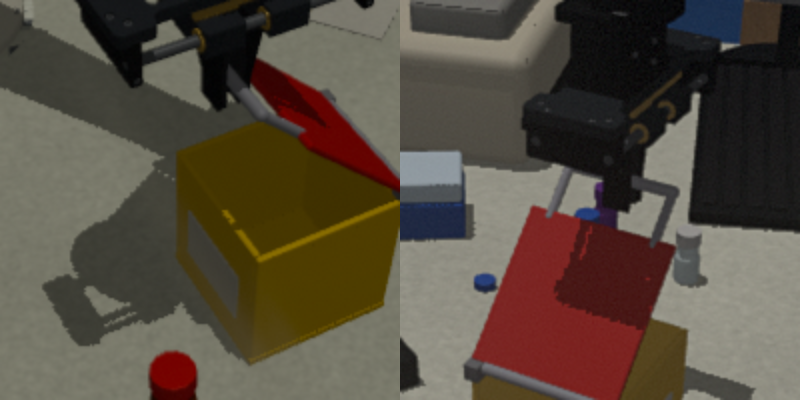

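The bar is firmly in mid-finger, flap about 43° open. I continue, slower towards the end.

Request:
move_arm([
  [[0,0,0],[0,0.012,0.011],0],
  [[0,0,0],[0,0.011,0.013],0],
  [[0,0,0],[0,0.01,0.012],0],
  [[0,0,0],[0,0.009,0.013],0],
  [[0,0,0],[0,0.009,0.014],0],
  [[0,0,0],[0,0.007,0.014],0],
  [[0,0,0],[0,0.007,0.014],0],
  [[0,0,0],[0,0.007,0.015],0],
  [[0,0,0],[0,0.005,0.015],0],
  [[0,0,0],[0,0.005,0.013],0],
  [[0,0,0],[0,0.002,0.008],0],
  [[0,0,0],[0,0.002,0.007],0],
])

```text
time_s: 17.4
tcp_pos: [0.4725, -0.0881, 0.1588]
ee_rot: [[0.963, -0.271, 0.002], [-0.271, -0.963, 0.002], [0.001, -0.003, -1.0]]
wrist_force: [6.3, 4.0, -2.8]
gripper_width: 0.095
gripper_force: 29.9
```

Request:
move_arm([
  [[0,0,0],[0,0.002,0.007],0],
  [[0,0,0],[0,0.002,0.007],0],
  [[0,0,0],[0,0.002,0.007],0],
  [[0,0,0],[0,0.001,0.007],0],
  [[0,0,0],[0,0.001,0.007],0],
  [[0,0,0],[0,0.001,0.006],0],
  [[0,0,0],[0,0.001,0.006],0],
  [[0,0,0],[0,0.001,0.006],0],
  [[0,0,0],[0,0,0.005],0],
  [[0,0,0],[0,0,0.005],0],
  [[0,0,0],[0,0,0.005],0],
  [[0,0,0],[0,0,0],0],
])

```text
time_s: 18.6
tcp_pos: [0.471, -0.0939, 0.1252]
ee_rot: [[0.963, -0.27, 0.002], [-0.27, -0.963, 0.001], [0.001, -0.002, -1.0]]
wrist_force: [5.7, 1.4, -0.9]
gripper_width: 0.096
gripper_force: 29.9
```

```bash
cat >> h.py <<'E'
def st():
    S=r.sense();t=S['tcp_pos'];print(S['time_s'],t,S['wrist_force'].round(2),S['gripper_width'])
    G=t+[0,0,.019]; y=np.array([.2695,.963]);H=np.array([*(np.array([.500,.0085])+.068*y),.134])
    v=G-H; u=v[:2]@y; print('lateral',v[:2]@[.963,-.2695],'rad',np.hypot(u,v[2]),'ang',np.arctan2(v[2],-u))
E
python3 - <<'E'
from h import *
st()
E
```

```text
18.6 [ 0.47098478 -0.09385091  0.12518976] [ 5.74  1.45 -0.94] 0.09568415559378941
lateral -0.0003580824287892249 rad 0.1746809303845029 ang 0.05836667463978528
```

Request:
move_arm([
  [[0,0,0],[0,0,0.003],0],
  [[0,0,0],[0,0,0.003],0],
  [[0,0,0],[0,0,0.003],0],
  [[0,0,0],[0,0,0.003],0],
  [[0,0,0],[0,0,0.003],0],
  [[0,0,0],[0,0,0.002],0],
  [[0,0,0],[0,0,0],0],
  [[0,0,0],[0,0,0],0],
])

```text
time_s: 19.4
tcp_pos: [0.4708, -0.0943, 0.1169]
ee_rot: [[0.963, -0.27, 0.001], [-0.27, -0.963, 0.0], [0.001, -0.001, -1.0]]
wrist_force: [5.9, -2.0, -0.3]
gripper_width: 0.097
gripper_force: 29.9
```

Request:
move_arm([
  [[0,0,0],[0,0,0.001],0],
  [[0,0,0],[0,0,0.001],0],
  [[0,0,0],[0,0,0.001],0],
  [[0,0,0],[0,0,0],0],
])

```text
time_s: 19.8
tcp_pos: [0.4708, -0.0943, 0.1154]
ee_rot: [[0.963, -0.27, 0.001], [-0.27, -0.963, 0.0], [0.001, -0.001, -1.0]]
wrist_force: [6.1, -0.8, 0.0]
gripper_width: 0.095
gripper_force: 29.9
```

Request:
move_arm([
  [[0,0,0],[0,0,0.001],0],
  [[0,0,0],[0,0,0.001],0],
  [[0,0,0],[0,0,0.001],0],
  [[0,0,0],[0,0,0.001],0],
  [[0,0,0],[0,0,0],0],
])

```text
time_s: 20.3
tcp_pos: [0.4708, -0.0944, 0.1135]
ee_rot: [[0.963, -0.27, 0.001], [-0.27, -0.963, 0.0], [0.001, -0.001, -1.0]]
wrist_force: [5.8, -1.2, -0.8]
gripper_width: 0.094
gripper_force: 29.9
```

Request:
move_arm([
  [[0,0,0],[0,0,0.001],0],
  [[0,0,0],[0,0,0.001],0],
  [[0,0,0],[0,0,0.001],0],
  [[0,0,0],[0,0,0.001],0],
  [[0,0,0],[0,0,0],0],
])

```text
time_s: 20.8
tcp_pos: [0.4708, -0.0944, 0.1115]
ee_rot: [[0.963, -0.27, 0.001], [-0.27, -0.963, 0.0], [0.001, -0.001, -1.0]]
wrist_force: [5.8, -0.8, -0.5]
gripper_width: 0.095
gripper_force: 29.9
```

Request:
move_arm([
  [[0,0,0],[0,0,0.001],0],
  [[0,0,0],[0,0,0.001],0],
  [[0,0,0],[0,0,0.001],0],
  [[0,0,0],[0,0,0.001],0],
  [[0,0,0],[0,0,0],0],
])

```text
time_s: 21.3
tcp_pos: [0.4708, -0.0945, 0.1095]
ee_rot: [[0.963, -0.27, 0.001], [-0.27, -0.963, 0.0], [0.001, -0.001, -1.0]]
wrist_force: [6.1, -1.3, -1.0]
gripper_width: 0.09
gripper_force: 29.9
```

```bash
python3 - <<'E'
from h import *
st();s=cap('scene');d=cap('side')
for n,c in(('scene',s),('side',d)): print(n,[(round(x['score'],2),np.round(x['centre'],1)) for x in r.pinpoint('flap_bar',n)], proj(c,[.4708,-.0944,.134]),proj(c,[.4708,-.0944,.139]))
cv2.imwrite('pics/shut.png',np.hstack([cv2.resize(c['img'][130:280,260:410,::-1],(400,400)) for c in(s,d)]))
E
```

```text
21.3 [ 0.47080493 -0.09446572  0.10949239] [ 6.13 -1.27 -1.03] 0.08973758895555757
lateral -0.00036558695906537583 rad 0.1751106471578833 ang -0.03145735817379527
scene [(0.97, array([303.6, 211.6])), (0.53, array([363.6, 185.1]))] [301.68559768 208.01061485] [301.64436015 205.73062749]
side [(0.6, array([342.5, 241.4]))] [340.3091352  239.78098213] [340.44831271 237.33386401]
```

View pics/shut.png

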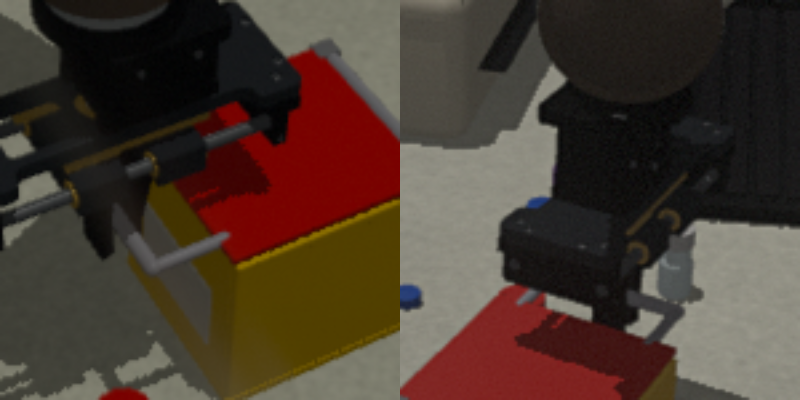

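Request:
move_arm([
  [[0,0,0],[0,0,0.002],0],
  [[0,0,0],[0,0,0.002],0],
  [[0,0,0],[0,0,0.002],0],
])

```text
time_s: 21.8
tcp_pos: [0.4708, -0.0944, 0.107]
ee_rot: [[0.963, -0.27, 0.001], [-0.27, -0.963, 0.0], [0.001, -0.0, -1.0]]
wrist_force: [4.8, -0.7, 3.4]
gripper_width: 0.091
gripper_force: 29.6
```

```bash
python3 - <<'E'
from h import *
st();s=cap('scene');d=cap('side')
print(r.sense()['moment'])
a=r.pinpoint('flap_bar','scene');b=r.pinpoint('flap_bar','side');
if a and b: print(a[0],b[0],tri([s,d],[a[0]['centre'],b[0]['centre']]))
E
```

```text
21.8 [ 0.4708237  -0.09444864  0.10699699] [ 4.83 -0.73  3.38] 0.0914128314175095
lateral -0.0003521244610680863 rad 0.17518539532199487 ang -0.04569900135839708
[-0.16759233 -1.22969862  0.02375094]
{'centre': [303.6, 211.0], 'score': 0.95} {'centre': [340.3, 242.3], 'score': 0.69} [ 0.47183013 -0.09335104  0.12862537]
```

Request:
move_arm([
  [[0,0,0],[0,0,0.001],0],
  [[0,0,0],[0,0,0.001],0],
  [[0,0,0],[0,0,0.001],0],
  [[0,0,0],[0,0,0],0],
])

```text
time_s: 22.4
tcp_pos: [0.4708, -0.0944, 0.1059]
ee_rot: [[0.963, -0.27, 0.001], [-0.27, -0.963, -0.0], [0.001, -0.0, -1.0]]
wrist_force: [5.1, -0.9, 4.1]
gripper_width: 0.093
gripper_force: 29.5
```

Request:
move_arm([
  [[0,0,0],[0,0,0.002],0],
  [[0,0,0],[0,0,0.002],0],
  [[0,0,0],[0,0,0],0],
  [[0,0,0],[0,0,0],0],
])

```text
time_s: 22.8
tcp_pos: [0.4709, -0.0944, 0.1043]
ee_rot: [[0.963, -0.27, 0.002], [-0.27, -0.963, -0.0], [0.002, -0.0, -1.0]]
wrist_force: [4.3, 0.5, 6.1]
gripper_width: 0.089
gripper_force: 29.4
```

```bash
python3 - <<'E'
from h import *
st();s=cap('scene');d=cap('side')
a=r.pinpoint('flap_bar','scene');b=r.pinpoint('flap_bar','side');
if a and b: print(tri([s,d],[a[0]['centre'],b[0]['centre']]))
x=np.array([.9635,-.2675]);y=np.array([.2675,.9635]);c0=np.array([.5,.0085])
out=[]
for c in(s,d):
    im=cv2.resize(c['img'][130:280,260:410,::-1],(600,600),interpolation=cv2.INTER_CUBIC)
    for th,col in((0,(0,255,0)),(.06,(255,0,0))):
        q=[]
        for X,L in((-.063,.003),(-.063,.135),(.063,.135),(.063,.003)):
            q.append((proj(c,[*(c0+X*x+(.068-L*np.cos(th))*y),.137+L*np.sin(th)])-[260,130]+.5)*4-.5)
        cv2.polylines(im,[np.round(q).astype(int)],True,col,1)
    out.append(im[150:550, 0:600] if c is s else im[200:600])
cv2.imwrite('pics/shut2.png',cv2.resize(np.vstack([out[0],out[1]]),(450,600)))
E
```

```text
22.8 [ 0.47085139 -0.09439256  0.104266  ] [4.31 0.53 6.09] 0.08882581077257358
lateral -0.0003405633742942293 rad 0.17527003190366108 ang -0.06128097364160996
[ 0.46860972 -0.09486735  0.11838572]
```

View pics/shut2.png

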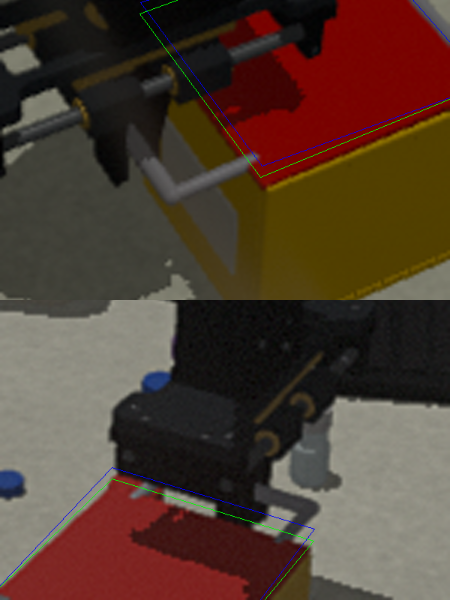

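The plate lies on or just below the green "shut" outline, with contact force building, so the flap is shut. I release and retreat upward.

Request:
move_arm([
  [[0,0,0],[0,0,0],0.42],
  [[0,0,0],[0,0,0],0.42],
  [[0,0,0],[0,0,0],0.42],
  [[0,0,0],[0,0,0],0.42],
  [[0,0,0],[0,0,-0.01],0.42],
  [[0,0,0],[0,0,-0.03],0.42],
  [[0,0,0],[0,0,-0.05],0.42],
  [[0,0,0],[0,0,-0.06],0.42],
  [[0,0,0],[0,0,-0.06],0.42],
  [[0,0,0],[0,0,-0.06],0.42],
  [[0,0,0],[0,0,-0.06],0.42],
  [[0,0,0],[0,0,-0.04],0.42],
])

```text
time_s: 24.2
tcp_pos: [0.4703, -0.0944, 0.2912]
ee_rot: [[0.963, -0.27, 0.003], [-0.27, -0.963, 0.0], [0.003, -0.001, -1.0]]
wrist_force: [0.3, -0.7, 1.1]
gripper_width: 0.419
gripper_force: 0.0
```

```bash
python3 - <<'E'
from h import *
s=cap('scene');print(r.sense()['time_s'],r.sense()['wrist_force'].round(1))
for t in('flap_bar','clear1_mid','clear2_mid','vial_mid'): print(t,[(round(x['score'],2),atz(s,x['centre'],.134 if t=='flap_bar' else .0305).round(3)) for x in r.pinpoint(t,'scene')])
save(s,'end.png')
E
```

```text
24.25 [ 1.3 -0.1  2.6]
flap_bar [(0.73, array([ 0.477, -0.102,  0.134]))]
clear1_mid [(0.74, array([ 0.459, -0.317,  0.03 ])), (0.25, array([ 0.521, -0.01 ,  0.03 ]))]
clear2_mid [(0.94, array([ 0.568, -0.328,  0.03 ])), (0.65, array([ 0.555, -0.389,  0.03 ]))]
vial_mid [(0.71, array([ 0.542, -0.152,  0.03 ]))]
```

View pics/end.png

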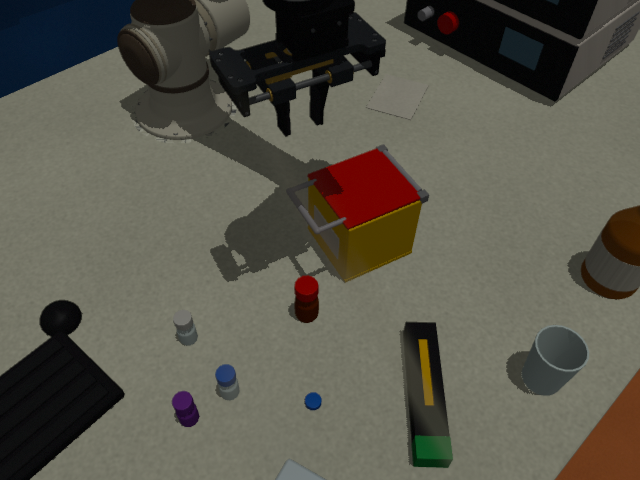

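The flap is shut (bar at about (310,210)), the clear vials at (185,327) and (227,382) have not moved, the small amber vial is off the bench, and the gripper is free.

```bash
python3 -c "
from station import r
print(r.finish_job())"
```

```text
the job is handed in; nothing more can be done
None
```

I released the small amber vial inside the bin, eased the flap fully shut by its bar, left the two clear vials standing where they were, and handed the job in at about 24 s; I could not see the vial on the bin floor, but it is in neither the gripper nor on the bench.

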